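# Set the coffee corner: clear the board's edge and square up the coasters

## Task

Get the coffee corner ready for guests: lift the coffee pot off the worktop and stand it on the steel pan rest without tipping it over, and put every coffee jar upright in the divided crate, one to a cell. Slide the three marble coasters into a neat row along the near edge of the oak board, each flush and square against it, the outer two level with the board's ends and the third midway between them. Leave the mug, the sugar bowl and the salt and pepper shakers where they are.

Things in the scene. Friction and masses are not known exactly. Their poses are not given: they have to be found in the camera images.
- board: heavy oak serving board lying on the worktop beyond the coasters, fixed, 140 (its x) x 450 (its y) x 20 mm. Origin: centre of its underside; +x away from the robot: the near long edge is at x = -70 mm, the ends at y = +-225 mm. A coaster flush with the near edge has its centre at x = -118 mm; level with an end at y = +-177 mm, midway at y = 0
- crate: open plywood crate with four cells (2 by 2), does not move, 138 x 138 mm outside, 50 mm high, walls, divider and floor 6 mm, cells 60 x 60 mm inside; at the left or right of the worktop. Origin: centre of its underside, sides along its x and y
- cell0 (a point): centre of the floor of one of the crate's cells, 6 mm above the worktop (crate frame x -33 mm, y 33 mm)
- cell1 (a point): centre of the floor of one of the crate's cells, 6 mm above the worktop (crate frame x -33 mm, y -33 mm)
- cell2 (a point): centre of the floor of one of the crate's cells, 6 mm above the worktop (crate frame x 33 mm, y 33 mm)
- cell3 (a point): centre of the floor of one of the crate's cells, 6 mm above the worktop (crate frame x 33 mm, y -33 mm)
- rest: stainless pan rest: seven parallel steel rods 8 mm thick and 208 mm long along its x, 25 mm apart over a 158 mm width along its y, does not move; tops of the rods 14 mm above the worktop. It is on the side of the worktop where the crate is not. Origin: its centre at worktop level
- pot: aluminium stovetop coffee pot, 146 mm tall, 0.38 kg: base 74 mm wide; collar 62 mm at 72 mm height; above it the chamber, 58 mm wide from 72 to 125 mm height (grip here, across its y); lid with black knob 16 mm wide. Black bar handle 12 mm thick along -x, to 70 mm from the axis, 55 to 125 mm high; short spout on +x. Origin: centre of its underside, z up
- coaster0: square white marble coaster, 96 x 96 x 10 mm, about 0.22 kg, rounded edges, loose and flat on the worktop in front of the board (too wide to grip flat: slide it). Origin: centre of its underside; x and y run parallel to its sides, z up
- coaster1: square white marble coaster, 96 x 96 x 10 mm, about 0.22 kg, rounded edges, loose and flat on the worktop in front of the board (too wide to grip flat: slide it). Origin: centre of its underside; x and y run parallel to its sides, z up
- coaster2: square white marble coaster, 96 x 96 x 10 mm, about 0.22 kg, rounded edges, loose and flat on the worktop in front of the board (too wide to grip flat: slide it). Origin: centre of its underside; x and y run parallel to its sides, z up
- jar0: round coffee jar of brown glass with a pale paper band and a steel lid, 42 mm diameter all the way up, 80 mm tall including the lid, about 0.13 kg; two to four of the jars are present. Origin: centre of its underside, z up its axis
- jar1: round coffee jar of brown glass with a pale paper band and a steel lid, 42 mm diameter all the way up, 80 mm tall including the lid, about 0.13 kg; two to four of the jars are present. Origin: centre of its underside, z up its axis
- jar2: round coffee jar of brown glass with a pale paper band and a steel lid, 42 mm diameter all the way up, 80 mm tall including the lid, about 0.13 kg; two to four of the jars are present. Origin: centre of its underside, z up its axis
- jar3: round coffee jar of brown glass with a pale paper band and a steel lid, 42 mm diameter all the way up, 80 mm tall including the lid, about 0.13 kg; two to four of the jars are present. Origin: centre of its underside, z up its axis
- mug: bystander: small white ceramic coffee mug standing on the board, 68 mm diameter, 62 mm tall; origin centre of underside
- sugar_bowl: bystander: covered white ceramic sugar bowl standing on the board, 80 mm diameter, 60 mm tall; origin centre of underside
- salt: bystander: white ceramic salt shaker with a domed steel top, 36 mm diameter, 65 mm tall (smaller than the jars, no glass); origin centre of underside
- pepper: bystander: dark wooden pepper shaker with a domed steel top, 36 mm diameter, 65 mm tall; origin centre of underside
Things that resemble listed ones, but are neither listed nor needed, are in the scene too. Leave any green look-alike of the coaster1 alone. Leave any brown look-alike of the coaster0 alone.

How it is judged (in metres and radians):
At the end, for the whole second after the job is handed in: Coasters flat, within 5 mm of the board's near edge, square within 0.07 rad, each within 10 mm along the edge of its own place (ends and middle). Jars upright on the floor, one per cell, within 20 mm of its centre. Pot upright on the rods, within 70 (x) and 60 mm (y) of the rest's centre. At rest (x of coaster0 in the frame of board between -0.123 and -0.114 m and (y of coaster0 in the frame of board between 0.167 and 0.187 m or y of coaster0 in the frame of board between -0.01 and 0.01 m or y of coaster0 in the frame of board between -0.187 and -0.167 m) and (angle between the x axis of coaster0 and the x axis of board, either way round below 0.07 rad or angle between the x axis of coaster0 and the y axis of board, either way round below 0.07 rad) and height (world z) of each of coaster0, coaster1, coaster2 below 0.004 m and angle between each of coaster0, coaster1, coaster2's own z axis and vertical below 0.05 rad and linear speed of each of coaster0, coaster1, coaster2, jar0, jar1, jar2, jar3, pot below 0.02 m/s and x of coaster1 in the frame of board between -0.123 and -0.114 m and (y of coaster1 in the frame of board between 0.167 and 0.187 m or y of coaster1 in the frame of board between -0.01 and 0.01 m or y of coaster1 in the frame of board between -0.187 and -0.167 m) and (angle between the x axis of coaster1 and the x axis of board, either way round below 0.07 rad or angle between the x axis of coaster1 and the y axis of board, either way round below 0.07 rad) and x of coaster2 in the frame of board between -0.123 and -0.114 m and (y of coaster2 in the frame of board between 0.167 and 0.187 m or y of coaster2 in the frame of board between -0.01 and 0.01 m or y of coaster2 in the frame of board between -0.187 and -0.167 m) and (angle between the x axis of coaster2 and the x axis of board, either way round below 0.07 rad or angle between the x axis of coaster2 and the y axis of board, either way round below 0.07 rad) and horizontal distance between each of coaster1, coaster2 and coaster0 above 0.09 m and horizontal distance between coaster2 and coaster1 above 0.09 m and (horizontal distance between jar0 and cell0 below 0.02 m or horizontal distance between jar0 and cell1 below 0.02 m or horizontal distance between jar0 and cell2 below 0.02 m or horizontal distance between jar0 and cell3 below 0.02 m) and z of each of jar0, jar1, jar2, jar3 in the frame of crate below 0.012 m and angle between each of jar0, jar1, jar2, jar3's own z axis and vertical below 0.1 rad and (horizontal distance between jar1 and cell0 below 0.02 m or horizontal distance between jar1 and cell1 below 0.02 m or horizontal distance between jar1 and cell2 below 0.02 m or horizontal distance between jar1 and cell3 below 0.02 m) and (horizontal distance between jar2 and cell0 below 0.02 m or horizontal distance between jar2 and cell1 below 0.02 m or horizontal distance between jar2 and cell2 below 0.02 m or horizontal distance between jar2 and cell3 below 0.02 m) and (horizontal distance between jar3 and cell0 below 0.02 m or horizontal distance between jar3 and cell1 below 0.02 m or horizontal distance between jar3 and cell2 below 0.02 m or horizontal distance between jar3 and cell3 below 0.02 m) and x of pot in the frame of rest between -0.07 and 0.07 m and y of pot in the frame of rest between -0.06 and 0.06 m and z of pot in the frame of rest between 0.01 and 0.018 m and angle between pot's own z axis and vertical below 0.08 rad); the robot touches nothing.
It fails at once if the coffee pot is tipped over (more than 0.6 rad) (angle between pot's own z axis and vertical above 0.6 rad).
It fails at once if a bystander (mug, sugar bowl, salt, pepper) is moved more than 30 mm (distance of any of mug, sugar_bowl, salt, pepper from where it was at the start of the episode above 0.03 m).
Of jar0, jar1, jar2, jar3 only 2 to 4 are there at a start; the rules pass over those that are not, and their reading is None.
At some moment in a run one of coaster0, coaster1, coaster2 may be knocked a few centimetres aside while the robot is not near it.
It also fails if it takes over 210 s, if anything falls off the work surface, if the arm or the gripper's body presses on something with over 40 N, if the wrist force passes 120 N, or if a joint passes its speed limit or range.

## Robot

A 6-joint arm with a two-finger parallel gripper is mounted at the origin on the work surface. World frame = base frame: x ahead of the robot, y to its left, z up, the work surface at z = 0. Lengths are in mm, angles in rad, forces in N, time in s.
With the tool pointing down it reaches from about 350 to 975 mm from the base axis. Payload 7.1 kg.
Tool frame: the origin (TCP) lies midway between the tips of the shut fingers; the grasp point (between the pads) lies 19 mm behind it; z points along the fingers, y is the line along which they close (so a half turn about z gives the same grasp; the last joint's range is limited). The gripper opens to 88 mm and grips with 3 to 60 N. Pads are 20 mm wide; open, the fingers measure 115 mm over their backs; the gripper's body (75 mm by 178 mm) begins 61 mm behind the grasp point.
Start: joints at [-0.019, 0.423, 1.63, -0, 1.089, -0.019], TCP at [624.984, 0.026, 222.675] pointing down, gripper open.
Joint ranges: [-3, 3], [-0.9, 2.11], [0.09, 2.58], [-1.31, 4.45], [0.11, 2.69], [-2.54, 2.54]. Speed limits (rad/s): [2.39, 2.39, 3.01, 3.14, 3.14, 3.14].

## Interface

Orientations are given as a rotation vector (axis times angle).
In Python, from workcell import ctrl gives the robot as it stands. The module is installed in compiled form; this text tells all that it offers.
- The arm moves only by the tool apply_moves, never from a script. Its argument "targets" is a list of rows, each a list of 3 entries, a list of its own where there are three numbers: the opening, from -1 (shut) to 1 (fully open), then the shift along the tool's x, y, z normalised to -1 to 1, where 1 is 5 cm, then the turn, a rotation vector about the tool's x, y, z normalised to -1 to 1, where 1 is 90 degrees. In form: [[jaw, [x, y, z], [wx, wy, wz]], ...]. A call has 1 to 8 rows; each row shifts and turns the commanded pose from where the row before left it, along the tool's axes as they then stand; what a row does not reach is not made up. A row lasts 1/8 s, in which the tool goes at most 62.5 mm and 10.7 degrees, less where a joint would pass 70% of its speed; a pose out of reach is approached as far as the arm can. A call with a number of a shift or a turn outside -1 to 1 is refused whole. A call with a gripper value outside its range is refused whole. The fingers move at their own pace and stop on an object; the grip force is fixed at half the most. Time passes only in rows, so rows that do not move let the fingers close. It gives the time, the measured TCP pose, the force, the opening and the grip force at its end, in the units of the state.
- ctrl.get_obs(): the state, without advancing time (a new reading comes with each control period).
- ctrl.get_image(name): name is "scene" or "side" or "wrist"; returns a dict with "pixels" (480x640x3 uint8, blue, green, red), "camera_matrix" (3x3 intrinsics, pixels), "view" (4x4, takes a point from world to camera coordinates); the wrist camera has in their place "hand_eye" (4x4, takes a point from camera to tool coordinates, whose origin is the TCP and whose axes are the flange's). Camera axes: x right, y down, z forward; pixel columns grow to the right and rows downward; lengths in mm; the calibration is good to about 2 mm. A picture is of the moment at which its call begins: read the wrist's pose just before it. There is no depth.
- ctrl.close_job(): hands the job in; it is judged then, once.
Trained networks look in the newest picture that a camera, given by its name, has taken for a name from the list of things; names that differ only in an ending like _2 or _b are one class to them, and where a whole thing is asked for, a point or a joint stands for the part that bears it (a point fixed in the world has none). Each returns a list of dicts, best first, with "score" (0 to 1); they miss things now and then, are a little off and sometimes report something else, mostly with a low value. They report only what shows in the picture. A call takes as long as a camera call. They do not tell look-alikes from the thing itself.
- ctrl.masks_of(label, camera): "region" (480x640 bool, what is visible of it) and "bbox" ([left, top, right, bottom] in pixels, round what is visible of it).
- ctrl.pinpoint(label, camera): "xy" ([column, row] in pixels: a listed point, or the origin of a listed thing).
The state is a dict: "t": time; "qpos": joint angles; "qvel": joint speeds; "joint_torque": joint torques, N m; "ee_pos": TCP position; "orientation": TCP orientation; "ft_force": force on the tool from outside, world axes, zero at the start; "moment": the same for the moment, N m; "width": finger opening in mm; "grasp_force": force on a finger pad.
Only numpy, scipy, OpenCV 4.12 (cv2) and the standard library are available. Lean on these libraries where they do the work, as an engineer would, in place of code of your own. Each camera call takes 0.05 s, during which the arm holds its last target. There are 200 camera calls.

## Working session

There is one attempt and no reset: what is moved stays moved. The work goes in short steps, Python scripts to look and compute and a tool call to move; the robot and the scene stay as the last step left them, time stands still between calls to the robot, and variables do not carry over. Pictures are saved under pics/ and viewed, at most 14 in all, crops included, and the job is handed in when it is done.

Besides the shell and the picture viewer there is one more tool, called after ">>>" as name([rows], argument=value, ...), one row to a line, values as JSON. apply_moves: Moves the arm, as the interface text tells. Scaled input: -1 to 1 covers 5 cm each way for a shift and 90 degrees each way for a turn. Its arguments: {"type":"object","properties":{"targets":{"type":"array"}},"required":["targets"]}

```bash
mkdir -p pics; cat > h.py <<'E'
import numpy as np, cv2
from scipy.spatial.transform import Rotation as R
from workcell import ctrl
def cam(name):
    o=ctrl.get_obs(); im=ctrl.get_image(name)
    K=np.array(im["camera_matrix"])
    if name=="wrist":
        T=np.eye(4);T[:3,:3]=R.from_rotvec(o["orientation"]).as_matrix();T[:3,3]=o["ee_pos"]
        V=np.linalg.inv(T@np.array(im["hand_eye"]))
    else: V=np.array(im["view"])
    return im["pixels"],K,V
def ray(uv,K,V,z):
    uv=np.atleast_2d(uv).astype(float)
    d=np.c_[uv,np.ones(len(uv))]@np.linalg.inv(K).T@V[:3,:3]
    c=-V[:3,:3].T@V[:3,3]
    return (c+d*((z-c[2])/d[:,2])[:,None])[:,:2]
def proj(P,K,V):
    p=np.atleast_2d(P)@V[:3,:3].T+V[:3,3]; p=p@K.T
    return p[:,:2]/p[:,2:]
E
cat > a.py <<'E'
from h import *
o=ctrl.get_obs();print(o)
for c in ["scene","side","wrist"]:
    px,K,V=cam(c);cv2.imwrite(f"pics/{c}0.png",px)
    print(c,"cam",-V[:3,:3].T@V[:3,3])
    if c=="wrist":continue
    for n in ["board","crate","cell0","cell1","cell2","cell3","rest","pot","coaster0","jar0","mug","sugar_bowl","salt","pepper"]:
        for d in ctrl.pinpoint(n,c)[:6]:
            if d["score"]>.3: print(c,n,round(d["score"],2),np.round(d["xy"]),np.round(ray(d["xy"],K,V,6 if 'cell' in n else 20 if n in("mug","sugar_bowl") else 0)[0]))
E
python3 a.py
```

```text
{'t': 0.0, 'qpos': array([-1.89840278e-02,  4.23846008e-01,  1.63065416e+00,  1.69556772e-05,
        1.08859436e+00, -1.90235672e-02]), 'qvel': array([-0.00119064, -0.00021423, -0.00159424, -0.00030724,  0.00032861,
       -0.00038816]), 'joint_torque': array([ 1.28069914e-03, -5.44622147e+01, -2.73670936e+01,  6.42951974e-02,
        2.27214623e-02, -1.51321510e-04]), 'ee_pos': array([6.24463395e+02, 5.05422664e-02, 2.21912548e+02]), 'orientation': array([-2.22063358e+00, -2.22070389e+00,  1.61861220e-03]), 'ft_force': array([ 0.16071712, -0.19735763, -0.02069088]), 'moment': array([ 0.01421477, -0.03533613, -0.03139873]), 'grasp_force': 0.0, 'width': 87.7460185980774}
scene cam [1398.28816326 -216.03064323  692.07448263]
scene board 0.75 [323. 312.] [774.   9.]
scene board 0.69 [412. 208.] [487. 393.]
scene crate 0.56 [411. 207.] [481. 392.]
scene cell0 0.65 [427. 207.] [504. 431.]
scene cell0 0.63 [396. 203.] [451. 359.]
scene cell0 0.63 [406. 214.] [514. 356.]
scene cell0 0.58 [417. 198.] [454. 426.]
scene cell1 0.65 [427. 207.] [504. 431.]
scene cell1 0.63 [396. 203.] [451. 359
[... 1907 characters left out ...]
l3 0.64 [313. 366.] [455. 358.]
side cell3 0.6 [287. 355.] [518. 358.]
side cell3 0.51 [289. 377.] [482. 408.]
side rest 0.85 [441. 198.] [ 472. -400.]
side pot 0.73 [316. 252.] [655.  15.]
side coaster0 0.96 [193. 306.] [798. 337.]
side coaster0 0.93 [352. 268.] [543.  26.]
side coaster0 0.78 [330. 302.] [528. 165.]
side coaster0 0.76 [195. 371.] [662. 488.]
side coaster0 0.69 [392. 235.] [ 517. -153.]
side jar0 0.7 [346. 215.] [ 673. -180.]
side jar0 0.5 [330. 234.] [666. -74.]
side mug 0.71 [239. 256.] [804. 149.]
side sugar_bowl 0.73 [292. 213.] [797. -86.]
side salt 0.78 [378. 192.] [ 650. -339.]
side pepper 0.56 [244. 329.] [648. 338.]
wrist cam [625.40793506  72.49470892 385.52128338]
```

View pics/scene0.png

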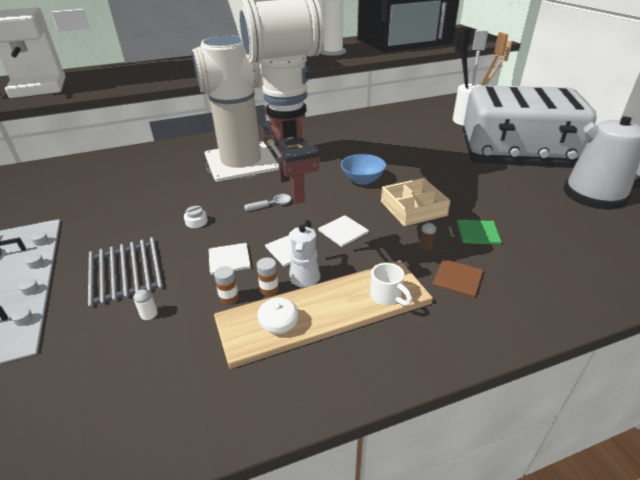

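View pics/side0.png

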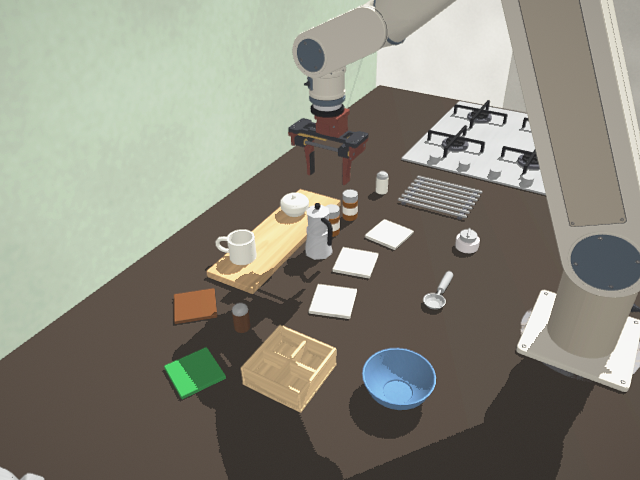

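View pics/wrist0.png

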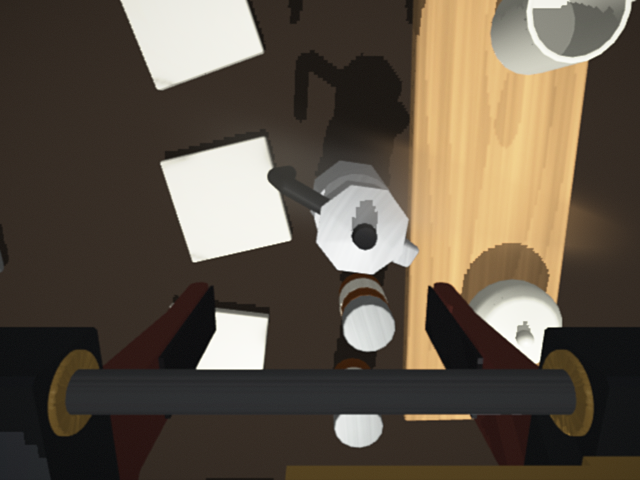

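Two jars, the pot in the middle, crate on the left (side px ~289,367), rest on the right. Real coasters are the three white ones (scene px 229,258; 290,249; 343,231).

```bash
cat > b.py <<'E'
from h import *
def rect(m,K,V,z):
    p=ray(np.argwhere(m)[:,::-1],K,V,z).astype(np.float32)
    (c,s,a)=cv2.minAreaRect(p); return np.round(c),np.round(s),round(a,1)
if __name__=="__main__":
    for c in ["scene","side","wrist"]:
        px,K,V=cam(c)
        for n,z in [("coaster0",10),("board",20),("crate",50),("rest",12),("jar0",0)]:
            for d in ctrl.masks_of(n,c)[:6]:
                if d["score"]>.3: print(c,n,round(d["score"],2),np.round(d["bbox"]), *rect(d["region"],K,V,z))
        if c=="wrist":
            print("knob",ray([365,236],K,V,146),"handle end",ray([275,175],K,V,125),"spout",ray([412,257],K,V,115),"lid",ray([[369,328],[358,428]],K,V,80))
            print("board edge",ray([[413,100],[406,415]],K,V,20))
        else:
            k={"scene":[305,226],"side":[318,207]}[c];print("knob",ray(k,K,V,146))
E
python3 b.py
```

```text
scene coaster0 0.87 [433. 260. 488. 299.] [795. 333.] [ 96. 107.] 43.4
scene coaster0 0.81 [212. 242. 250. 278.] [ 526. -145.] [ 97. 108.] 80.9
scene coaster0 0.8 [457. 221. 501. 245.] [661. 486.] [ 97. 106.] 64.2
scene coaster0 0.74 [320. 215. 365. 245.] [525. 161.] [104. 105.] 19.5
scene coaster0 0.72 [268. 237. 292. 268.] [545. -26.] [ 64. 122.] 72.6
scene board 0.55 [216. 260. 430. 365.] [782.  11.] [154. 448.] 1.2
scene crate 0.74 [382. 179. 450. 224.] [517. 374.] [170. 197.] 89.7
scene rest 0.79 [ 90. 240. 166. 304.] [ 476. -393.] [209. 161.] 1.7
scene rest 0.7 [381. 178. 449. 228.] [463. 410.] [213. 193.] 1.0
scene rest 0.43 [258. 255. 280. 294.] [629. -75.] [ 44. 134.] 77.9
scene jar0 0.87 [259. 258. 281. 298.] [615. -72.] [ 44. 136.] 78.8
scene jar0 0.71 [420. 222. 436. 250.] [617. 363.] [ 37. 119.] 53.4
scene jar0 0.56 [214. 263. 237. 304.] [ 607. -171.] [ 47. 137.] 84.7
knob [[653.95101295  16.24618574]]
side coaster0 0.75 [332. 249. 380. 277.] [541.  13.] [ 96. 105.] 12.9
side coaster0 0.67 [369. 220. 412. 251.] [ 520. -141.] [109. 101.] 84.1
side coaster0 0.63 [307. 285.
[... 647 characters left out ...]
63.  89.] [522. 155.] [96. 72.] 18.3
wrist coaster0 0.84 [162. 136. 290. 263.] [541.  12.] [97. 96.] 13.2
wrist coaster0 0.84 [199. 304. 274. 372.] [ 539. -128.] [72. 65.] 80.7
wrist coaster0 0.67 [405.   1. 585. 420.] [777. -20.] [147. 392.] 1.4
wrist board 0.98 [404.   4. 588. 421.] [773. -18.] [144. 382.] 1.2
wrist jar0 0.94 [333. 359. 382. 449.] [ 665. -205.] [ 53. 110.] 0.4
wrist jar0 0.88 [340. 271. 393. 350.] [ 671. -101.] [52. 84.] 7.5
knob [[651.28995664  13.2041764 ]] handle end [[597.21580249  46.63069347]] spout [[686.59501677  -9.00430883]] lid [[ 663.64478824  -78.46529071]
 [ 657.0211011  -171.74098124]]
board edge [[ 701.34222897   97.42908922]
 [ 711.37364985 -204.2742807 ]]
```

>>> apply_moves([
  [1, [0.3, 0.55, 0], [0, 0, 0]],
  [1, [0, 0, 0], [0, 0, -0.11]],
  [1, [0, 0, 0], [0, 0, -0.11]],
  [1, [0, 0, 0], [0, 0, -0.11]],
  [1, [0, 0, 0], [0, 0, -0.11]],
  [1, [0, 0, 0], [0, 0, -0.11]],
  [1, [0, 0, 0], [0, 0, -0.11]],
  [1, [0, 0, 0], [0, 0, 0]],
])

```text
t: 3.45
ee_pos: [652.5, 15.0, 222.7]
orientation: [-0.831, -3.03, -0.0]
ft_force: [-0.3, 0.3, -0.2]
width: 87.7
grasp_force: 0.0
```

```bash
cat >> h.py <<'E'
def st():
    o=ctrl.get_obs();M=R.from_rotvec(o["orientation"]).as_matrix()
    print("t",round(o["t"],2),"pos",np.round(o["ee_pos"],1),"ytool deg",round(np.degrees(np.arctan2(M[1,1],M[0,1])),2),"zt",np.round(M[:,2],3),"w",round(o["width"],1),"gf",round(o["grasp_force"],1),"F",np.round(o["ft_force"],1));return o,M
def go(target,rows=None):
    o,M=st(); d=M.T@(np.array(target)-o["ee_pos"]); print("tool shift units",np.round(d/50,3))
E
python3 -c "
from h import *
go([652,15,81])
px,K,V=cam('wrist');cv2.imwrite('pics/w1.png',px)"
```

```text
t 3.45 pos [652.5  15.  222.7] ytool deg 59.31 zt [-0.  0. -1.] w 87.7 gf 0.0 F [-0.3  0.3 -0.2]
tool shift units [ 0.008 -0.006  2.833]
```

View pics/w1.png

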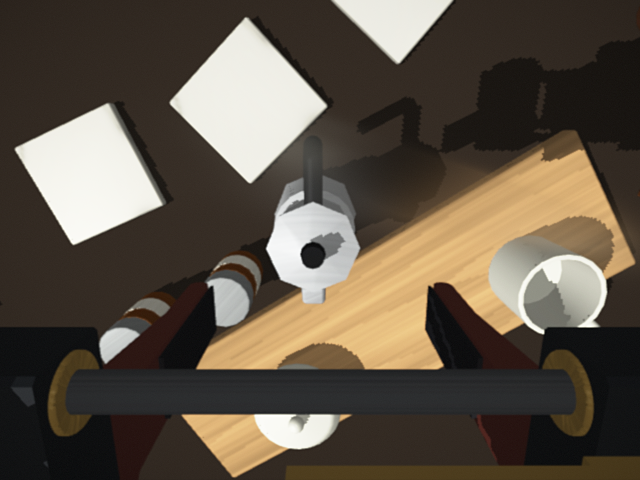

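The pot's handle is straight up at px (313,150), knob (313,256): the jaws are square to it. Descend and grip.

>>> apply_moves([
  [1, [0, 0, 0.95], [0, 0, 0]],
  [1, [0, 0, 0.95], [0, 0, 0]],
  [1, [0, 0, 0.9], [0, 0, 0]],
  [1, [0, 0, 0], [0, 0, 0]],
  [-1, [0, 0, 0], [0, 0, 0]],
  [-1, [0, 0, 0], [0, 0, 0]],
  [-1, [0, 0, 0], [0, 0, 0]],
  [-1, [0, 0, 0], [0, 0, 0]],
])

```text
t: 4.5
ee_pos: [653.2, 14.5, 84.3]
orientation: [0.829, 3.028, -0.0]
ft_force: [-2.7, -2.7, 7.0]
width: 58.6
grasp_force: 29.7
```

>>> apply_moves([
  [-1, [0, 0, 0], [0, 0, 0]],
  [-1, [0, 0, 0], [0, 0, 0]],
])

```text
t: 4.75
ee_pos: [653.2, 14.5, 84.3]
orientation: [0.829, 3.028, -0.0]
ft_force: [-1.7, -4.3, 7.9]
width: 58.6
grasp_force: 29.7
```

>>> apply_moves([
  [-1, [0, 0, -0.4], [0, 0, 0]],
  [-1, [0, 0, -0.9], [0, 0, 0]],
  [-1, [0, 0, -0.9], [0, 0, 0]],
  [-1, [-0.05, -0.4, 0], [0, 0, 0]],
  [-1, [-0.1, -0.8, 0], [0, 0, 0]],
  [-1, [-0.1, -0.9, 0], [0, 0, 0]],
  [-1, [-0.1, -0.9, 0], [0, 0, 0]],
  [-1, [-0.1, -0.9, 0], [0, 0, 0]],
])

```text
t: 5.75
ee_pos: [570.1, -165.7, 191.1]
orientation: [-0.829, -3.027, -0.0]
ft_force: [0.2, -0.2, -4.9]
width: 57.7
grasp_force: 29.8
```

>>> apply_moves([
  [-1, [-0.1, -0.9, 0], [0, 0, 0]],
  [-1, [-0.1, -0.9, 0], [0, 0, 0]],
  [-1, [-0.1, -0.9, 0], [0, 0, 0]],
  [-1, [-0.1, -0.9, 0], [0, 0, 0]],
  [-1, [-0.1, -0.7, 0], [0, 0, 0]],
  [-1, [-0.1, -0.58, 0], [0, 0, 0]],
  [-1, [0, 0, 0], [0, 0, 0]],
  [-1, [0, 0, 0], [0, 0, 0]],
])

```text
t: 6.75
ee_pos: [473.1, -388.9, 191.5]
orientation: [-0.83, -3.028, -0.002]
ft_force: [-0.7, 0.1, -4.5]
width: 58.3
grasp_force: 29.8
```

```bash
python3 -c "
from h import *
go([474,-390,99])
px,K,V=cam('scene');px2,_,_=cam('side');cv2.imwrite('pics/s1.png',np.hstack([px[150:400,20:360],px2[80:330,290:630]]))"
```

```text
t 6.75 pos [ 473.1 -388.9  191.5] ytool deg 59.36 zt [-0.002  0.002 -1.   ] w 58.3 gf 29.8 F [-0.7  0.1 -4.5]
tool shift units [-0.031 -0.012  1.851]
```

View pics/s1.png

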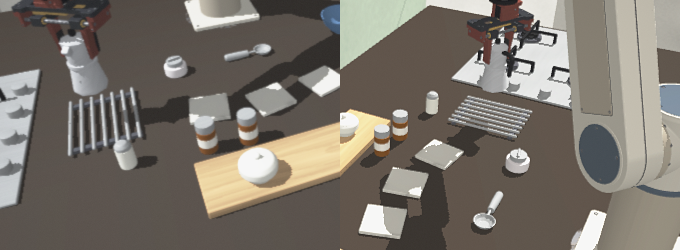

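The pot hangs upright above the rest (scene crop px 85,75). Lower it.

>>> apply_moves([
  [-1, [0, 0, 0.6], [0, 0, 0]],
  [-1, [0, 0, 0.6], [0, 0, 0]],
  [-1, [0, 0, 0.4], [0, 0, 0]],
  [-1, [0, 0, 0.15], [0, 0, 0]],
  [-1, [0, 0, 0.07], [0, 0, 0]],
  [-1, [0, 0, 0.03], [0, 0, 0]],
  [-1, [0, 0, 0], [0, 0, 0]],
  [-1, [0, 0, 0], [0, 0, 0]],
])

```text
t: 7.85
ee_pos: [474.4, -389.8, 100.7]
orientation: [0.829, 3.029, -0.001]
ft_force: [-0.3, 0.0, -4.1]
width: 58.1
grasp_force: 29.8
```

>>> apply_moves([
  [-1, [0, 0, 0.03], [0, 0, 0]],
  [-1, [0, 0, 0.02], [0, 0, 0]],
  [-1, [0, 0, 0], [0, 0, 0]],
])

```text
t: 8.22
ee_pos: [474.5, -389.8, 98.1]
orientation: [0.829, 3.03, -0.0]
ft_force: [0.3, -0.3, 0.5]
width: 58.1
grasp_force: 29.8
```

>>> apply_moves([
  [0, [0, 0, 0], [0, 0, 0]],
  [1, [0, 0, 0], [0, 0, 0]],
  [1, [0, 0, 0], [0, 0, 0]],
  [1, [0, 0, 0], [0, 0, 0]],
  [1, [0, 0, -0.3], [0, 0, 0]],
  [1, [0, 0, -0.9], [0, 0, 0]],
  [1, [0, 0, -0.9], [0, 0, 0]],
  [1, [0, 0, -0.9], [0, 0, 0.11]],
])

```text
t: 9.22
ee_pos: [474.2, -389.5, 250.3]
orientation: [1.093, 2.945, -0.0]
ft_force: [0.7, -0.3, -0.4]
width: 88.3
grasp_force: 0.0
```

>>> apply_moves([
  [1, [0, 0, 0], [0, 0, 0.11]],
  [1, [0, 0, 0], [0, 0, 0.11]],
  [1, [0, 0, 0], [0, 0, 0.11]],
  [1, [0, 0, 0], [0, 0, 0.11]],
  [1, [0, 0, 0], [0, 0, 0.11]],
  [1, [0.8, 0.9, 0], [0, 0, 0]],
  [1, [0.8, 0.9, 0], [0, 0, 0]],
  [1, [0.8, 0.9, 0], [0, 0, 0]],
])

```text
t: 10.22
ee_pos: [610.5, -268.5, 249.1]
orientation: [2.221, 2.22, 0.001]
ft_force: [0.7, 0.1, 0.2]
width: 88.0
grasp_force: 0.0
```

>>> apply_moves([
  [1, [0.8, 0.9, 0], [0, 0, 0]],
  [1, [0, 0, 0], [0, 0, 0]],
  [1, [0, 0, 0], [0, 0, 0]],
])

```text
t: 10.6
ee_pos: [653.8, -229.6, 248.2]
orientation: [2.221, 2.222, -0.001]
ft_force: [0.4, -0.5, 0.5]
width: 88.1
grasp_force: 0.0
```

```bash
python3 -c "
from h import *
from b import rect
st()
px,K,V=cam('wrist');cv2.imwrite('pics/w2.png',px)
for n in ['jar0','coaster0','pot']:
  for d in ctrl.masks_of(n,'wrist')[:4]: print(n,round(d['score'],2),d['bbox'],rect(d['region'],K,V,10))
  for d in ctrl.pinpoint(n,'wrist')[:4]: print(n,round(d['score'],2),np.round(d['xy']),ray(d['xy'],K,V,0))
"
```

```text
t 10.6 pos [ 653.8 -229.6  248.2] ytool deg 0.04 zt [-0. -0. -1.] w 88.1 gf 0.0 F [ 0.4 -0.5  0.5]
jar0 0.84 [307.0, 0.0, 362.3, 63.6] (array([666., -74.]), array([50., 48.]), 90.0)
jar0 0.82 [297.1, 120.8, 349.8, 177.2] (array([ 658., -173.]), array([49., 50.]), 0.0)
jar0 0.85 [324. 148.] [[ 657.25949538 -172.20548692]]
jar0 0.83 [332.  40.] [[663.6385345 -77.8491249]]
jar0 0.47 [179. 114.] [[ 521.30943549 -141.87409784]]
coaster0 0.66 [124.0, 46.7, 231.7, 176.0] (array([ 522., -143.]), array([97., 99.]), 82.8)
coaster0 0.65 [178. 114.] [[ 520.52238235 -141.24868927]]
pot 0.56 [105.5, 333.3, 144.4, 359.7] (array([ 444., -375.]), array([57.,  9.]), 41.6)
```

View pics/w2.png

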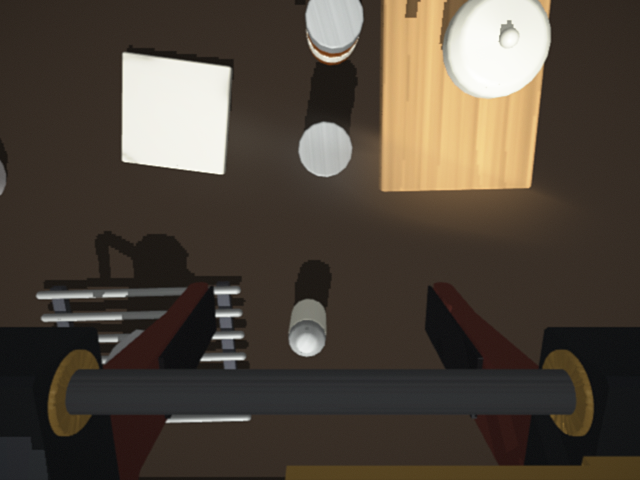

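Jar lids at px (325,149) and (333,25); salt at (308,335) is clear.

>>> apply_moves([
  [1, [0.6, 0.07, 0], [0, 0, 0]],
  [1, [0.55, 0, 0.5], [0, 0, 0]],
  [1, [0, 0, 0.9], [0, 0, 0]],
  [1, [0, 0, 0.9], [0, 0, 0]],
  [1, [0, 0, 0.9], [0, 0, 0]],
  [1, [0, 0, 0.68], [0, 0, 0]],
  [1, [0, 0, 0], [0, 0, 0]],
  [-1, [0, 0, 0], [0, 0, 0]],
])

```text
t: 11.95
ee_pos: [658.5, -172.6, 55.0]
orientation: [2.221, 2.22, 0.001]
ft_force: [0.2, -0.1, -0.2]
width: 81.0
grasp_force: 0.0
```

>>> apply_moves([
  [-1, [0, 0, 0], [0, 0, 0]],
  [-1, [0, 0, 0], [0, 0, 0]],
  [-1, [0, 0, 0], [0, 0, 0]],
  [-1, [0, 0, 0], [0, 0, 0]],
  [-1, [0, 0, 0], [0, 0, 0]],
  [-1, [0, 0, 0], [0, 0, 0]],
])

```text
t: 12.7
ee_pos: [657.8, -172.1, 54.0]
orientation: [2.221, 2.221, 0.0]
ft_force: [-0.7, -0.2, 3.2]
width: 41.5
grasp_force: 30.0
```

>>> apply_moves([
  [-1, [0, 0, -0.6], [0, 0, 0]],
  [-1, [0, 0, -0.9], [0, 0, 0]],
  [-1, [0, 0, -0.9], [0, 0, 0]],
  [-1, [0.5, -0.2, -0.6], [0, 0, 0]],
  [-1, [0.9, -0.3, 0], [0, 0, 0]],
  [-1, [0.9, -0.35, 0], [0, 0, 0]],
  [-1, [0.9, -0.35, 0], [0, 0, 0]],
  [-1, [0.9, -0.35, 0], [0, 0, 0]],
])

```text
t: 13.7
ee_pos: [579.3, 34.2, 203.4]
orientation: [-2.221, -2.221, 0.0]
ft_force: [1.0, -0.3, -0.6]
width: 41.4
grasp_force: 30.0
```

>>> apply_moves([
  [-1, [0.9, -0.35, 0], [0, 0, 0]],
  [-1, [0.9, -0.35, 0], [0, 0, 0]],
  [-1, [0.9, -0.35, 0], [0, 0, 0]],
  [-1, [0.9, -0.35, 0], [0, 0, 0]],
  [-1, [0.9, -0.35, 0], [0, 0, 0]],
  [-1, [0.6, -0.2, 0], [0, 0, 0]],
  [-1, [0, 0, 0], [0, 0, 0]],
  [-1, [0, 0, 0], [0, 0, 0]],
])

```text
t: 14.7
ee_pos: [482.6, 287.3, 203.4]
orientation: [2.221, 2.222, -0.001]
ft_force: [-0.3, -0.6, -1.7]
width: 41.6
grasp_force: 30.0
```

```bash
python3 -c "
from h import *
st()
px,K,V=cam('wrist');cv2.imwrite('pics/w3.png',px)
for n in ['cell0','crate']:
  for d in ctrl.pinpoint(n,'wrist')[:6]: print(n,round(d['score'],2),np.round(d['xy']),ray(d['xy'],K,V,6 if n=='cell0' else 0))
"
```

```text
t 14.7 pos [482.6 287.3 203.4] ytool deg 0.02 zt [-0.    -0.001 -1.   ] w 41.6 gf 30.0 F [-0.3 -0.6 -1.7]
cell0 0.93 [280.  32.] [[451.42484781 434.29497393]]
cell0 0.81 [284. 124.] [[452.18374639 365.40112079]]
cell0 0.62 [366.  37.] [[518.1437137  431.25590742]]
cell0 0.6 [363. 121.] [[517.93274801 368.22817424]]
crate 0.59 [328.  83.] [[488.55191265 398.09913319]]
```

View pics/w3.png

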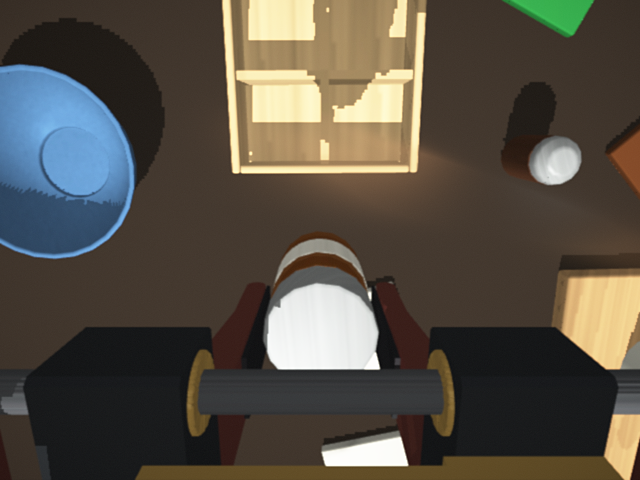

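```bash
python3 -c "
from h import *
px,K,V=cam('wrist')
print(ray([[231,173],[418,171],[222,0],[426,0]],K,V,50),V[2,:3])
print(ray([[251,162],[404,162]],K,V,6), ray([[321,165],[330,165],[237,76],[413,76]],K,V,50))
go([452,367,203])
"
```

```text
[[416.51762356 329.45236219]
 [555.80923213 330.66381589]
 [417.05889665 444.95296683]
 [554.54301128 444.61891508]] [-0.00196913 -0.25993148 -0.96562506]
[[424.59066758 334.4475543 ]
 [553.61424733 334.19948238]] [[483.6298856  335.20218333]
 [490.30515344 335.18941786]
 [424.61078384 397.04067932]
 [548.43439179 396.76781016]]
t 14.9 pos [483.1 286.9 203.6] ytool deg -0.08 zt [-0. -0. -1.] w 41.7 gf 30.0 F [ 0.5 -0.  -1.2]
tool shift units [ 1.6   -0.624  0.012]
```

>>> apply_moves([
  [-1, [0.9, -0.3, 0], [0, 0, 0]],
  [-1, [0.9, -0.3, 0], [0, 0, 0]],
  [-1, [0.7, 0, 0], [0, 0, 0]],
  [-1, [0.4, 0, 0], [0, 0, 0]],
  [-1, [0, 0, 0], [0, 0, 0]],
  [-1, [0, 0, 0], [0, 0, 0]],
])

```text
t: 15.65
ee_pos: [452.8, 431.6, 203.4]
orientation: [2.222, 2.22, -0.002]
ft_force: [-0.2, -0.4, -1.3]
width: 40.9
grasp_force: 30.0
```

```bash
python3 -c "
from h import *
go([453,432,61])
"
```

```text
t 15.65 pos [452.8 431.6 203.4] ytool deg -0.05 zt [-0.001 -0.001 -1.   ] w 40.9 gf 30.0 F [-0.2 -0.4 -1.3]
tool shift units [0.011 0.006 2.848]
```

>>> apply_moves([
  [-1, [0, 0, 0.8], [0, 0, 0]],
  [-1, [0, 0, 0.8], [0, 0, 0]],
  [-1, [0, 0, 0.6], [0, 0, 0]],
  [-1, [0, 0, 0.4], [0, 0, 0]],
  [-1, [0, 0, 0.2], [0, 0, 0]],
  [-1, [0, 0, 0.04], [0, 0, 0]],
  [-1, [0, 0, 0], [0, 0, 0]],
])

```text
t: 16.52
ee_pos: [453.2, 433.3, 62.5]
orientation: [2.221, 2.221, 0.002]
ft_force: [0.0, 0.4, -0.6]
width: 41.6
grasp_force: 30.0
```

>>> apply_moves([
  [-1, [0, 0, 0.03], [0, 0, 0]],
  [0.3, [0, 0, 0], [0, 0, 0]],
  [0.3, [0, 0, 0], [0, 0, 0]],
  [0.3, [0, 0, 0], [0, 0, 0]],
  [0.3, [0, 0, -0.6], [0, 0, 0]],
  [1, [0, 0, -0.9], [0, 0, 0]],
  [1, [0, 0, -0.9], [0, 0, 0]],
  [1, [-0.4, 0.15, -0.4], [0, 0, 0]],
])

```text
t: 17.52
ee_pos: [461.1, 413.9, 202.9]
orientation: [2.219, 2.223, 0.007]
ft_force: [0.1, -0.4, -0.4]
width: 83.6
grasp_force: 0.0
```

>>> apply_moves([
  [1, [-0.9, 0.37, 0], [0, 0, 0]],
  [1, [-0.9, 0.37, 0], [0, 0, 0]],
  [1, [-0.9, 0.37, 0], [0, 0, 0]],
  [1, [-0.9, 0.37, 0], [0, 0, 0]],
  [1, [-0.9, 0.37, 0], [0, 0, 0]],
  [1, [-0.9, 0.37, 0], [0, 0, 0]],
  [1, [-0.9, 0.37, 0], [0, 0, 0]],
  [1, [-0.9, 0.37, 0], [0, 0, 0]],
])

```text
t: 18.52
ee_pos: [607.6, 50.0, 199.1]
orientation: [-2.221, -2.22, 0.002]
ft_force: [0.7, -0.0, 0.7]
width: 87.9
grasp_force: 0.0
```

>>> apply_moves([
  [1, [-0.9, 0.37, 0], [0, 0, 0]],
  [1, [-0.9, 0.37, 0], [0, 0, 0]],
  [1, [-0.5, 0.3, 0], [0, 0, 0]],
  [1, [-0.3, 0.1, 0], [0, 0, 0]],
  [1, [0, 0, 0], [0, 0, 0]],
  [1, [0, 0, 0], [0, 0, 0]],
])

```text
t: 19.27
ee_pos: [664.4, -76.3, 199.8]
orientation: [-2.22, -2.221, 0.001]
ft_force: [-0.3, 0.4, 0.0]
width: 87.9
grasp_force: 0.0
```

```bash
python3 -c "
from h import *
go([663.5,-78,54])
px,K,V=cam('scene')
for n in ['jar0','coaster0','pot']:
  for d in ctrl.pinpoint(n,'scene')[:6]: print(n,round(d['score'],2),np.round(d['xy']),ray(d['xy'],K,V,0))
"
```

```text
t 19.27 pos [664.4 -76.3 199.8] ytool deg 0.03 zt [-0.001  0.    -1.   ] w 87.9 gf 0.0 F [-0.3  0.4  0. ]
tool shift units [-0.035 -0.015  2.917]
jar0 0.81 [272. 288.] [[660.32367478 -73.56344515]]
jar0 0.56 [418. 199.] [[449.92086835 434.31578902]]
jar0 0.4 [128. 270.] [[ 467.79159206 -384.32762284]]
coaster0 0.93 [293. 250.] [[543.96164106  14.57256961]]
coaster0 0.93 [477. 234.] [[661.06212574 485.811001  ]]
coaster0 0.79 [457. 278.] [[787.80938791 339.56198643]]
coaster0 0.71 [343. 230.] [[510.78390482 167.43247954]]
coaster0 0.57 [230. 259.] [[ 519.73463655 -141.34318908]]
coaster0 0.51 [269. 290.] [[664.44094771 -80.41023085]]
pot 0.77 [124. 272.] [[ 475.01601194 -393.28776013]]
pot 0.47 [415. 207.] [[485.25600109 402.41543825]]
```

>>> apply_moves([
  [1, [-0.03, 0, 0.7], [0, 0, 0]],
  [1, [0, 0, 0.9], [0, 0, 0]],
  [1, [0, 0, 0.8], [0, 0, 0]],
  [1, [0, 0, 0.5], [0, 0, 0]],
  [1, [0, 0, 0], [0, 0, 0]],
  [-1, [0, 0, 0], [0, 0, 0]],
  [-1, [0, 0, 0], [0, 0, 0]],
  [-1, [0, 0, 0], [0, 0, 0]],
])

```text
t: 20.48
ee_pos: [665.9, -78.6, 56.4]
orientation: [2.22, 2.22, 0.002]
ft_force: [-0.4, -0.1, 0.4]
width: 61.4
grasp_force: 0.0
```

>>> apply_moves([
  [-1, [0, 0, 0], [0, 0, 0]],
  [-1, [0, 0, 0], [0, 0, 0]],
  [-1, [0, 0, 0], [0, 0, 0]],
  [-1, [0, 0, 0], [0, 0, 0]],
])

```text
t: 20.98
ee_pos: [665.2, -78.6, 55.4]
orientation: [-2.221, -2.221, 0.0]
ft_force: [-1.2, 0.6, 3.3]
width: 41.5
grasp_force: 29.9
```

>>> apply_moves([
  [-1, [0, 0, -0.6], [0, 0, 0]],
  [-1, [0, 0, -0.9], [0, 0, 0]],
  [-1, [0, 0, -0.9], [0, 0, 0]],
  [-1, [0.5, -0.15, -0.6], [0, 0, 0]],
  [-1, [0.9, -0.3, 0], [0, 0, 0]],
  [-1, [0.9, -0.3, 0], [0, 0, 0]],
  [-1, [0.9, -0.3, 0], [0, 0, 0]],
  [-1, [0.9, -0.3, 0], [0, 0, 0]],
])

```text
t: 21.98
ee_pos: [596.9, 127.7, 204.8]
orientation: [-2.221, -2.221, 0.0]
ft_force: [0.6, -0.2, -2.7]
width: 41.3
grasp_force: 29.9
```

>>> apply_moves([
  [-1, [0.9, -0.3, 0], [0, 0, 0]],
  [-1, [0.9, -0.3, 0], [0, 0, 0]],
  [-1, [0.9, -0.3, 0], [0, 0, 0]],
  [-1, [0.9, -0.3, 0], [0, 0, 0]],
  [-1, [0.8, -0.27, 0], [0, 0, 0]],
  [-1, [0.4, -0.1, 0], [0, 0, 0]],
  [-1, [0, 0, 0], [0, 0, 0]],
  [-1, [0, 0, 0], [0, 0, 0]],
])

```text
t: 22.98
ee_pos: [519.5, 365.3, 204.9]
orientation: [2.222, 2.221, -0.001]
ft_force: [0.1, 0.4, -1.4]
width: 41.7
grasp_force: 29.9
```

```bash
python3 -c "
from h import *
go([519,366,61.5])
"
```

```text
t 22.98 pos [519.5 365.3 204.9] ytool deg -0.03 zt [-0.    -0.001 -1.   ] w 41.7 gf 29.9 F [ 0.1  0.4 -1.4]
tool shift units [ 0.016 -0.008  2.867]
```

>>> apply_moves([
  [-1, [0, 0, 0.8], [0, 0, 0]],
  [-1, [0, 0, 0.8], [0, 0, 0]],
  [-1, [0, 0, 0.6], [0, 0, 0]],
  [-1, [0, 0, 0.4], [0, 0, 0]],
  [-1, [0, 0, 0.2], [0, 0, 0]],
  [-1, [0, 0, 0.07], [0, 0, 0]],
  [-1, [0, 0, 0], [0, 0, 0]],
  [-1, [0, 0, 0], [0, 0, 0]],
])

```text
t: 23.98
ee_pos: [519.7, 366.9, 62.7]
orientation: [2.221, 2.221, 0.002]
ft_force: [0.5, 0.6, -1.9]
width: 41.8
grasp_force: 29.9
```

>>> apply_moves([
  [-1, [0, 0, 0.02], [0, 0, 0]],
  [0.3, [0, 0, 0], [0, 0, 0]],
  [0.3, [0, 0, 0], [0, 0, 0]],
  [0.3, [0, 0, 0], [0, 0, 0]],
  [0.3, [0, 0, -0.6], [0, 0, 0]],
  [1, [0, 0, -0.9], [0, 0, 0]],
  [1, [0, 0, -0.9], [0, 0, 0]],
  [1, [-0.4, 0.15, -0.4], [0, 0, 0]],
])

```text
t: 24.98
ee_pos: [527.7, 347.3, 203.4]
orientation: [2.219, 2.223, 0.006]
ft_force: [-0.0, -0.3, -0.4]
width: 83.5
grasp_force: 0.0
```

>>> apply_moves([
  [0.36, [-0.84, 0.18, -0.34], [0, 0, 0]],
  [0.36, [-0.84, 0.18, -0.34], [0, 0, 0]],
  [0.36, [-0.84, 0.18, -0.34], [0, 0, 0]],
  [0.36, [-0.84, 0.18, -0.34], [0, 0, 0]],
  [0.36, [-0.84, 0.18, -0.34], [0, 0, 0]],
  [0.36, [-0.84, 0.18, -0.34], [0, 0, 0]],
  [0.36, [-0.84, 0.18, -0.34], [0, 0, 0]],
  [0.36, [-0.84, 0.18, -0.34], [0, 0, 0]],
])

```text
t: 25.98
ee_pos: [598.1, 7.7, 336.0]
orientation: [-2.221, -2.22, 0.002]
ft_force: [0.4, 0.1, -0.1]
width: 59.9
grasp_force: 0.0
```

>>> apply_moves([
  [0.36, [0, 0, 0], [0, 0, 0]],
  [0.36, [0, 0, 0], [0, 0, 0]],
  [0.36, [0, 0, 0], [0, 0, 0]],
])

```text
t: 26.35
ee_pos: [598.0, 11.1, 335.6]
orientation: [-2.219, -2.221, 0.002]
ft_force: [-0.2, -0.4, -0.2]
width: 59.5
grasp_force: 0.0
```

```bash
cat > c.py <<'E'
from h import *
import sys
from b import rect
st()
px,K,V=cam('wrist');cv2.imwrite(sys.argv[1],px)
hsv=cv2.cvtColor(px,cv2.COLOR_BGR2HSV)
m=((hsv[...,1]<40)&(hsv[...,2]>110)).astype(np.uint8)
m=cv2.morphologyEx(m,cv2.MORPH_OPEN,np.ones((5,5)))
n,l,s,_=cv2.connectedComponentsWithStats(m)
for i in range(1,n):
    if s[i,4]>800:
        c,sz,a=rect(l==i,K,V,10)
        if 40<sz[0]<115 and 40<sz[1]<115: print("white",s[i,:5],c,sz,a)
w=((hsv[...,0]>8)&(hsv[...,0]<25)&(hsv[...,1]>60)&(hsv[...,2]>110)).astype(np.uint8)
n,l,s,_=cv2.connectedComponentsWithStats(w)
for i in range(1,n):
    if s[i,4]>8000:
        q=ray(np.argwhere(l==i)[:,::-1],K,V,20); print("wood",s[i],rect(l==i,K,V,20))
        # near edge: leftmost pixel per row
        rows=np.argwhere(l==i); e=np.array([[rows[rows[:,0]==r][:,1].min(),r] for r in np.unique(rows[:,0])[5:-5]])
        p=ray(e,K,V,20).astype(np.float32); f=cv2.fitLine(p,cv2.DIST_HUBER,0,.01,.01).ravel(); print("edge line",f, "x at y=0",f[2]-f[3]*f[0]/f[1],"yaw",np.degrees(np.arctan(-f[0]/f[1])), "y range",p[:,1].min(),p[:,1].max())
for d in ctrl.masks_of('coaster0','wrist')[:6]: print(round(d['score'],2),rect(d['region'],K,V,10))
E
python3 c.py pics/w4.png
```

```text
t 26.35 pos [598.   11.1 335.6] ytool deg 0.06 zt [-0.002  0.    -1.   ] w 59.5 gf 0.0 F [-0.2 -0.4 -0.2]
white [ 213    0  112  118 8679] [542. 157.] [97. 97.] 18.4
white [  44  132   46   38 1308] [308.  62.] [51. 41.] 0.0
white [ 222  146   99   97 6861] [541.  11.] [97. 97.] 13.2
white [ 455  256   74   69 3989] [ 808. -107.] [86. 94.] 47.1
white [ 242  280   60   76 3632] [ 532. -144.] [98. 74.] 83.2
wood [  411     0   137   352 30736] (array([773.,  15.]), array([143., 399.]), 1.3)
edge line [ 2.7174778e-02 -9.9963069e-01  7.0239215e+02  6.6092735e+01] x at y=0 704.18884 yaw 1.5571917 y range -177.16525 208.3453
0.95 (array([ 521., -141.]), array([98., 96.]), 82.7)
0.91 (array([542., 158.]), array([97., 98.]), 18.2)
0.83 (array([541.,  12.]), array([97., 97.]), 12.9)
```

View pics/w4.png

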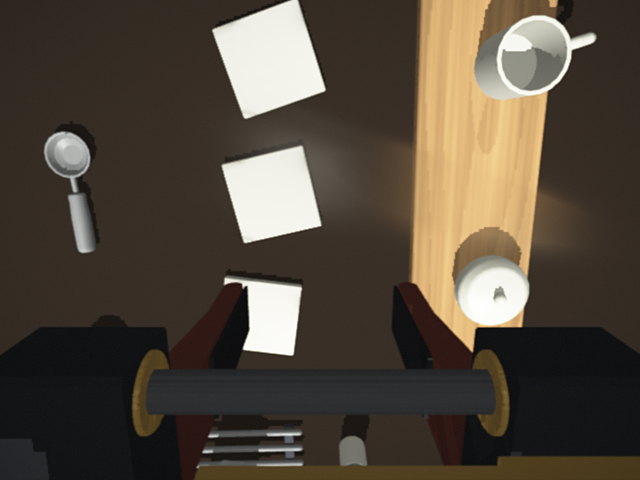

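```bash
python3 -c "
from h import *
im=ctrl.get_image('wrist');K=np.array(im['camera_matrix']);H=np.array(im['hand_eye'])
def VV(pos,rv):
    T=np.eye(4);T[:3,:3]=R.from_rotvec(rv).as_matrix();T[:3,3]=pos;return np.linalg.inv(T@H)
a=VV([653.8,-229.6,248.2],[2.221,2.221,0]);print('w2',ray([[382,190],[530,187]],K,a,20))
# w1 subpixel corners
b=VV([652.5,15,222.7],[-.831,-3.03,0]);print('w1',ray([[578,131],[636,265],[184,417],[236,476]],K,b,20))
s,K2,V2=cam('scene');print('scene',ray([[216,322],[417,272],[431,296],[227,352]],K2,V2,20))
s,K2,V2=cam('side');print('side',ray([[208,268],[258,290],[299,193],[340,205]],K2,V2,20))
"
```

```text
w2 [[ 711.24639652 -209.93545846]
 [ 848.57913367 -207.20754207]]
w1 [[ 700.32689671  237.97983804]
 [ 838.3072088   239.33609218]
 [ 759.91254283 -209.39510629]
 [ 847.30424516 -204.42606432]]
scene [[ 738.81124039 -212.32366423]
 [ 754.31441978  250.02175813]
 [ 834.45002711  237.6826135 ]
 [ 824.11278484 -206.01835729]]
side [[ 842.58278233  227.0538732 ]
 [ 684.17849542  233.02696661]
 [ 839.67287594 -188.33853147]
 [ 699.51351453 -189.65306635]]
```

Coasters at px (269,59), (271,193), (262,315), unobstructed now; the upper one has been nudged since the start. I'll push each with the two open fingertips against its near face along a steady arc.

>>> apply_moves([
  [0.36, [0.83, -0.84, 0.5], [0, 0, 0]],
  [0.36, [0.83, -0.84, 0.5], [0, 0, 0]],
  [0.36, [0.82, -0.84, 0.5], [0, 0, 0]],
  [0.36, [0, 0, 0.7], [0, 0, -0.11]],
  [0.36, [0, 0, 0.7], [0, 0, -0.11]],
  [0.36, [0, 0, 0.7], [0, 0, -0.11]],
  [0.36, [0, 0, 0.7], [0, 0, -0.11]],
  [0.36, [0, 0, 0.7], [0, 0, -0.11]],
])

```text
t: 27.6
ee_pos: [475.9, 131.9, 87.6]
orientation: [1.078, 2.95, 0.001]
ft_force: [0.4, -0.1, 0.6]
width: 59.9
grasp_force: 0.0
```

>>> apply_moves([
  [0.36, [0, 0, 0], [0, 0, -0.11]],
  [0.36, [0, 0, 0], [0, 0, -0.11]],
  [0.36, [0, 0, 0], [0, 0, -0.11]],
  [0.36, [0, 0, 0], [0, 0, -0.11]],
  [0.36, [0, 0, 0], [0, 0, -0.11]],
  [0.36, [0, 0, 0], [0, 0, -0.1]],
  [0.36, [0, 0, 0], [0, 0, 0]],
  [0.36, [0, 0, 0], [0, 0, 0]],
])

```text
t: 28.6
ee_pos: [475.7, 131.7, 88.5]
orientation: [-0.487, 3.103, 0.0]
ft_force: [-0.1, 0.8, 0.0]
width: 59.8
grasp_force: 0.0
```

```bash
cat > p.py <<'E'
from h import *
EX=np.radians(1.4);E=np.array([704.8,14.0])
def slot(t): return E-48*np.array([np.cos(EX),np.sin(EX)])+t*np.array([-np.sin(EX),np.cos(EX)])
def plan(C,deg,t,z=4,n=12):
    C=np.array(C,float);G=slot(t);a=np.radians(deg)
    u=lambda a:np.array([np.cos(a),np.sin(a)])
    pre=C-73*u(a); fin=G-58*u(EX); con=C-58*u(a)
    o,M=st(); yaw=np.arctan2(M[1,1],M[0,1])-np.pi/2
    print("pre",pre,"fin",fin,"goal",G)
    print("to pre, tool units",np.round(M.T@(np.r_[pre,z]-o["ee_pos"])/50,3),"turn units",np.round(-np.degrees(a-yaw)/90,4))
    # constant twist in tool frame from contact pose (yaw a) to fin (yaw EX)
    def T(p,a):
        m=np.eye(3);m[:2,0]=-u(a);m[:2,1]=[-np.sin(a),np.cos(a)];m[:2,2]=p;return m
    D=np.linalg.inv(T(con,a))@T(fin,EX)
    # tool frame basis is left-handed in 2D: integrate numerically with n rows
    from scipy.optimize import fsolve
    w=(EX-a)/n
    def end(s):
        p=con.copy();h=a
        for _ in range(n): p=p-s[0]*u(h)+s[1]*np.array([-np.sin(h),np.cos(h)]);h+=w
        return p-fin
    s=fsolve(end,[-10,0]); print(n,"rows after 15mm approach: shift units",np.round(s/50,4),"turn units",round(-np.degrees(w)/90,4))
E
python3 -c "
from p import *
plan([542,158],18.3,177)
print(ctrl.get_obs()['qpos'])"
```

```text
t 28.6 pos [475.7 131.7  88.5] ytool deg 107.84 zt [ 0.  0. -1.] w 59.8 gf 0.0 F [-0.1  0.8  0. ]
pre [472.69194013 135.07855071] fin [594.50714655 188.35735281] goal [652.48983296 189.77441914]
to pre, tool units [0.037 0.083 1.69 ] turn units -0.0051
12 rows after 15mm approach: shift units [-0.1918  0.0469] turn units 0.0156
[ 2.45942959e-01  4.45896146e-01  2.00171221e+00 -7.40647925e-06
  6.93813889e-01 -1.63629477e+00]
```

>>> apply_moves([
  [0.36, [0.04, 0.08, 0.6], [0, 0, -0.005]],
  [0.36, [0, 0, 0.6], [0, 0, 0]],
  [0.36, [0, 0, 0.4], [0, 0, 0]],
  [0.36, [0, 0, 0.1], [0, 0, 0]],
  [0.36, [0, 0, 0], [0, 0, 0]],
  [0.36, [-0.12, 0, 0], [0, 0, 0]],
  [0.36, [-0.12, 0, 0], [0, 0, 0]],
  [0.36, [-0.06, 0, 0], [0, 0, 0]],
])

```text
t: 29.6
ee_pos: [486.9, 139.5, 3.9]
orientation: [0.503, -3.101, 0.0]
ft_force: [-3.4, -1.4, 2.6]
width: 59.6
grasp_force: 1.7
```

>>> apply_moves([
  [0.36, [-0.192, 0.047, 0], [0, 0, 0.0156]],
  [0.36, [-0.192, 0.047, 0], [0, 0, 0.0156]],
  [0.36, [-0.192, 0.047, 0], [0, 0, 0.0156]],
  [0.36, [-0.192, 0.047, 0], [0, 0, 0.0156]],
  [0.36, [-0.192, 0.047, 0], [0, 0, 0.0156]],
  [0.36, [-0.192, 0.047, 0], [0, 0, 0.0156]],
  [0.36, [-0.192, 0.047, 0], [0, 0, 0.0156]],
  [0.36, [-0.192, 0.047, 0], [0, 0, 0.0156]],
])

```text
t: 30.6
ee_pos: [557.5, 175.9, 3.4]
orientation: [0.195, -3.135, -0.0]
ft_force: [-2.6, -0.6, 1.8]
width: 59.7
grasp_force: 1.2
```

>>> apply_moves([
  [0.36, [-0.192, 0.047, 0], [0, 0, 0.0156]],
  [0.36, [-0.192, 0.047, 0], [0, 0, 0.0156]],
  [0.36, [0, 0, 0], [0, 0, 0]],
  [0.36, [0, 0, 0], [0, 0, 0]],
])

```text
t: 31.1
ee_pos: [575.8, 182.5, 3.5]
orientation: [-0.121, 3.139, 0.0]
ft_force: [-0.6, -0.3, -0.3]
width: 59.6
grasp_force: 0.0
```

```bash
python3 c.py pics/w5.png; python3 -c "
from p import *
go([594.5,188.4,4])"
```

```text
t 31.1 pos [575.8 182.5   3.5] ytool deg 94.42 zt [ 0.001  0.    -1.   ] w 59.6 gf 0.0 F [-0.6 -0.3 -0.3]
wood [    34     18    575    333 117281] (array([524., 172.]), array([104., 212.]), 16.1)
edge line [ 9.2960304e-01 -3.6856237e-01  5.3538776e+02  9.3546310e+01] x at y=0 771.3341 yaw 68.37302 y range 78.417755 161.63089
0.85 (array([553.,  68.]), array([17., 55.]), 83.2)
0.78 (array([617., 187.]), array([65., 95.]), 3.8)
t 31.2 pos [575.4 182.4   3.5] ytool deg 94.41 zt [ 0.  0. -1.] w 59.6 gf 0.0 F [ 0.3 -0.8 -0.6]
tool shift units [-0.39   0.09  -0.011]
```

View pics/w5.png

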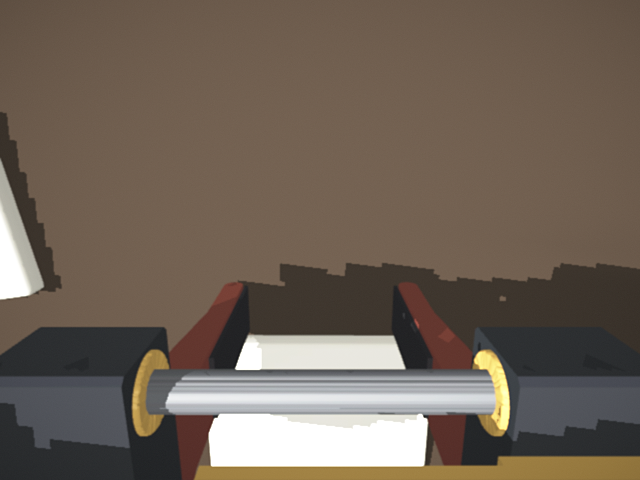

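Coaster is squarely ahead of both fingers (px 320,400), on track. Finish.

>>> apply_moves([
  [0.36, [-0.192, 0.047, 0], [0, 0, 0.0156]],
  [0.36, [-0.192, 0.047, 0], [0, 0, 0.0156]],
  [0.36, [-0.02, 0, 0], [0, 0, 0.003]],
  [0.36, [0, 0, 0], [0, 0, 0]],
  [0.36, [0, 0, 0], [0, 0, 0]],
])

```text
t: 31.82
ee_pos: [592.7, 188.5, 3.1]
orientation: [0.036, -3.135, 0.002]
ft_force: [-9.7, 0.3, 6.6]
width: 59.4
grasp_force: 5.1
```

>>> apply_moves([
  [0.36, [0.2, 0, 0], [0, 0, 0]],
  [0.36, [0.3, 0, -0.2], [0, 0, 0]],
  [0.36, [0, 0, -0.9], [0, 0, 0]],
  [0.36, [0.4, -0.8, 0], [0, 0, 0]],
  [0.36, [0.5, -0.9, 0], [0, 0, 0]],
  [0.36, [0.5, -0.9, 0], [0, 0, 0]],
  [0.36, [0.4, -0.9, 0], [0, 0, -0.065]],
  [0.36, [0.1, -0.35, 0], [0, 0, -0.065]],
])

```text
t: 32.83
ee_pos: [479.9, -8.9, 59.1]
orientation: [0.358, -3.121, 0.0]
ft_force: [-1.2, 1.0, 0.4]
width: 59.9
grasp_force: 0.0
```

>>> apply_moves([
  [0.36, [0, 0, 0], [0, 0, 0]],
  [0.36, [0, 0, 0], [0, 0, 0]],
])

```text
t: 33.08
ee_pos: [482.2, -6.6, 58.9]
orientation: [-0.353, 3.12, -0.0]
ft_force: [0.1, 0.0, -0.1]
width: 59.9
grasp_force: 0.0
```

```bash
python3 -c "
from p import *
plan([541,12],13.1,0)
from b import rect
for c in ['scene','side']:
  px,K,V=cam(c); cv2.imwrite('pics/%s2.png'%c,px)
  for d in ctrl.masks_of('coaster0',c)[:6]: print(c,round(d['score'],2),rect(d['region'],K,V,10))
"
```

```text
t 33.08 pos [482.2  -6.6  58.9] ytool deg 102.92 zt [ 0.001  0.    -1.   ] w 59.9 gf 0.0 F [ 0.1  0.  -0.1]
pre [469.89975439  -4.54554544] fin [598.83164208  11.41018912] goal [656.81432849  12.82725545]
to pre, tool units [0.231 0.096 1.098] turn units -0.002
12 rows after 15mm approach: shift units [-0.192  -0.0049] turn units 0.0108
scene 0.93 (array([ 528., -147.]), array([ 96., 106.]), 82.4)
scene 0.9 (array([794., 333.]), array([ 98., 112.]), 42.5)
scene 0.85 (array([547.,   8.]), array([110., 101.]), 13.6)
scene 0.7 (array([754., -88.]), array([87., 98.]), 68.6)
scene 0.61 (array([661., 487.]), array([ 99., 108.]), 64.8)
scene 0.58 (array([647., 184.]), array([89., 99.]), 0.9)
side 0.91 (array([649., 191.]), array([100., 105.]), 1.2)
side 0.91 (array([787., 342.]), array([ 96., 107.]), 42.0)
side 0.85 (array([654., 495.]), array([ 96., 102.]), 63.9)
side 0.77 (array([540.,  16.]), array([ 99., 113.]), 14.4)
side 0.62 (array([ 489., -144.]), array([ 59., 114.]), 14.7)
```

>>> apply_moves([
  [0.36, [0.23, 0.09, 0.5], [0, 0, 0]],
  [0.36, [0, 0, 0.45], [0, 0, 0]],
  [0.36, [0, 0, 0.14], [0, 0, 0]],
  [0.36, [0, 0, 0], [0, 0, 0]],
  [0.36, [-0.1, 0, 0], [0, 0, 0]],
  [0.36, [-0.12, 0, 0], [0, 0, 0]],
  [0.36, [-0.08, 0, 0], [0, 0, 0]],
  [0.36, [-0.192, -0.005, 0], [0, 0, 0.0108]],
])

```text
t: 34.28
ee_pos: [492.6, 0.0, 4.0]
orientation: [0.328, -3.122, -0.0]
ft_force: [-3.3, -1.1, 2.3]
width: 59.6
grasp_force: 1.6
```

>>> apply_moves([
  [0.36, [-0.192, -0.005, 0], [0, 0, 0.0108]],
  [0.36, [-0.192, -0.005, 0], [0, 0, 0.0108]],
  [0.36, [-0.192, -0.005, 0], [0, 0, 0.0108]],
  [0.36, [-0.192, -0.005, 0], [0, 0, 0.0108]],
  [0.36, [-0.192, -0.005, 0], [0, 0, 0.0108]],
  [0.36, [-0.192, -0.005, 0], [0, 0, 0.0108]],
  [0.36, [-0.192, -0.005, 0], [0, 0, 0.0108]],
  [0.36, [-0.192, -0.005, 0], [0, 0, 0.0108]],
])

```text
t: 35.28
ee_pos: [570.3, 9.5, 3.9]
orientation: [-0.116, 3.139, 0.0]
ft_force: [-3.1, -0.4, 2.1]
width: 59.8
grasp_force: 1.2
```

>>> apply_moves([
  [0.36, [-0.192, -0.005, 0], [0, 0, 0.0108]],
  [0.36, [-0.192, -0.005, 0], [0, 0, 0.0108]],
  [0.36, [-0.15, -0.005, 0], [0, 0, 0.0108]],
  [0.36, [0, 0, 0], [0, 0, 0]],
  [0.36, [0, 0, 0], [0, 0, 0]],
])

```text
t: 35.9
ee_pos: [597.0, 10.3, 4.0]
orientation: [-0.037, 3.14, -0.0]
ft_force: [-0.2, -0.1, -0.2]
width: 59.3
grasp_force: 0.0
```

```bash
python3 -c "
from p import *
go([598.8,11.4,4])"
```

```text
t 35.9 pos [597.   10.3   4. ] ytool deg 91.35 zt [ 0.001 -0.    -1.   ] w 59.3 gf 0.0 F [-0.2 -0.1 -0.2]
tool shift units [-0.037  0.022  0.   ]
```

>>> apply_moves([
  [0.36, [-0.03, 0, 0], [0, 0, 0]],
  [0.36, [-0.03, 0, 0], [0, 0, 0]],
  [0.36, [0, 0, 0], [0, 0, 0]],
])

```text
t: 36.28
ee_pos: [597.1, 10.3, 3.8]
orientation: [0.038, -3.137, 0.0]
ft_force: [-7.8, -0.5, 6.5]
width: 59.8
grasp_force: 3.7
```

>>> apply_moves([
  [0.36, [0.2, 0, 0], [0, 0, 0]],
  [0.36, [0.3, 0, -0.2], [0, 0, 0]],
  [0.36, [0, 0, -0.9], [0, 0, 0]],
  [0.36, [0.6, -0.7, 0], [0, 0, 0]],
  [0.36, [0.6, -0.7, 0], [0, 0, 0]],
  [0.36, [0.7, -0.7, 0], [0, 0, 0]],
  [0.36, [0.6, -0.75, 0], [0, 0, 0.095]],
  [0.36, [0, 0, 0], [0, 0, 0]],
])

```text
t: 37.28
ee_pos: [450.4, -137.1, 59.5]
orientation: [-0.204, -3.135, 0.0]
ft_force: [0.2, 0.5, -0.7]
width: 59.6
grasp_force: 0.0
```

```bash
python3 -c "
from p import *
from b import rect
for c in ['scene','side']:
  px,K,V=cam(c)
  for d in ctrl.masks_of('coaster0',c)[:7]: print(c,round(d['score'],2),rect(d['region'],K,V,10))
plan([521,-141],-7.2,-177,n=14)
"
```

```text
scene 0.93 (array([ 526., -148.]), array([ 98., 108.]), 83.1)
scene 0.9 (array([662., 486.]), array([100., 112.]), 63.7)
scene 0.79 (array([653.,   8.]), array([88., 97.]), 1.2)
scene 0.71 (array([648., 184.]), array([84., 98.]), 1.3)
scene 0.61 (array([794., 333.]), array([ 97., 106.]), 43.4)
side 0.96 (array([788., 342.]), array([ 95., 103.]), 43.4)
side 0.77 (array([654.,  14.]), array([102., 106.]), 1.6)
side 0.74 (array([654., 495.]), array([ 98., 105.]), 64.2)
side 0.69 (array([648., 190.]), array([ 97., 106.]), 1.2)
side 0.61 (array([ 519., -140.]), array([107., 104.]), 81.9)
t 37.48 pos [ 453.6 -135.2   59.4] ytool deg 82.91 zt [ 0.001 -0.    -1.   ] w 59.7 gf 0.0 F [ 0.3 -0.1  0.1]
pre [ 448.5756268  -131.85067395] fin [ 603.15613762 -165.53697458] goal [ 661.13882402 -164.11990824]
to pre, tool units [0.11  0.054 1.107] turn units 0.0012
14 rows after 15mm approach: shift units [-0.202  -0.0342] turn units -0.0068
```

>>> apply_moves([
  [0.36, [0.11, 0.05, 0.5], [0, 0, 0]],
  [0.36, [0, 0, 0.45], [0, 0, 0]],
  [0.36, [0, 0, 0.15], [0, 0, 0]],
  [0.36, [0, 0, 0], [0, 0, 0]],
  [0.36, [-0.1, 0, 0], [0, 0, 0]],
  [0.36, [-0.12, 0, 0], [0, 0, 0]],
  [0.36, [-0.08, 0, 0], [0, 0, 0]],
  [0.36, [-0.202, -0.034, 0], [0, 0, -0.0068]],
])

```text
t: 38.48
ee_pos: [471.6, -137.1, 4.0]
orientation: [-0.179, -3.135, -0.001]
ft_force: [-2.1, 0.8, 1.3]
width: 60.3
grasp_force: 1.2
```

>>> apply_moves([
  [0.36, [-0.202, -0.034, 0], [0, 0, -0.0068]],
  [0.36, [-0.202, -0.034, 0], [0, 0, -0.0068]],
  [0.36, [-0.202, -0.034, 0], [0, 0, -0.0068]],
  [0.36, [-0.202, -0.034, 0], [0, 0, -0.0068]],
  [0.36, [-0.202, -0.034, 0], [0, 0, -0.0068]],
  [0.36, [-0.202, -0.034, 0], [0, 0, -0.0068]],
  [0.36, [-0.202, -0.034, 0], [0, 0, -0.0068]],
  [0.36, [-0.202, -0.034, 0], [0, 0, -0.0068]],
])

```text
t: 39.48
ee_pos: [552.5, -157.2, 3.9]
orientation: [0.045, 3.141, -0.0]
ft_force: [-2.5, -0.0, 1.7]
width: 59.5
grasp_force: 0.9
```

>>> apply_moves([
  [0.36, [-0.202, -0.034, 0], [0, 0, -0.0068]],
  [0.36, [-0.202, -0.034, 0], [0, 0, -0.0068]],
  [0.36, [-0.202, -0.034, 0], [0, 0, -0.0068]],
  [0.36, [-0.202, -0.034, 0], [0, 0, -0.0068]],
  [0.36, [-0.16, -0.034, 0], [0, 0, -0.0068]],
  [0.36, [0, 0, 0], [0, 0, 0]],
  [0.36, [0, 0, 0], [0, 0, 0]],
])

```text
t: 40.35
ee_pos: [600.4, -166.1, 4.0]
orientation: [-0.038, 3.141, -0.0]
ft_force: [1.1, 0.5, 0.1]
width: 59.7
grasp_force: 0.0
```

```bash
python3 -c "
from p import *
go([603.2,-165.5,4])"
```

```text
t 40.35 pos [ 600.4 -166.1    4. ] ytool deg 91.38 zt [ 0.001 -0.    -1.   ] w 59.7 gf 0.0 F [1.1 0.5 0.1]
tool shift units [-0.057  0.011 -0.   ]
```

>>> apply_moves([
  [0.36, [-0.04, 0, 0], [0, 0, 0]],
  [0.36, [-0.04, 0, 0], [0, 0, 0]],
  [0.36, [0, 0, 0], [0, 0, 0]],
])

```text
t: 40.72
ee_pos: [601.6, -165.8, 3.8]
orientation: [0.038, -3.136, -0.001]
ft_force: [-9.5, -1.2, 7.1]
width: 59.7
grasp_force: 4.3
```

>>> apply_moves([
  [0.36, [0.2, 0, 0], [0, 0, 0]],
  [0.36, [0.3, 0, -0.2], [0, 0, 0]],
  [0.36, [0, 0, -0.9], [0, 0, 0]],
  [0.36, [0, 0.9, -0.9], [0, 0, 0]],
  [0.36, [0, 0.9, -0.9], [0, 0, 0]],
  [0.36, [0, 0.9, -0.9], [0, 0, 0]],
  [0.36, [0, 0.9, -0.9], [0, 0, 0]],
  [0.36, [-0.4, 0.3, -0.9], [0, 0, 0.1]],
])

```text
t: 41.72
ee_pos: [592.7, 27.8, 282.8]
orientation: [0.211, 3.134, 0.001]
ft_force: [0.9, -0.4, 0.1]
width: 59.8
grasp_force: 0.0
```

>>> apply_moves([
  [0.36, [0, 0, -0.9], [0, 0, 0.11]],
  [0.36, [0, 0, 0], [0, 0, 0.11]],
  [0.36, [0, 0, 0], [0, 0, 0.11]],
  [0.36, [0, 0, 0], [0, 0, 0.11]],
  [0.36, [0, 0, 0], [0, 0, 0.11]],
  [0.36, [0, 0, 0], [0, 0, 0.11]],
  [0.36, [0, 0, 0], [0, 0, 0.11]],
  [0.36, [0, 0, 0], [0, 0, 0.11]],
])

```text
t: 42.72
ee_pos: [593.6, 25.5, 326.1]
orientation: [2.165, 2.276, 0.001]
ft_force: [1.1, 0.7, 0.5]
width: 59.8
grasp_force: 0.0
```

>>> apply_moves([
  [0.36, [0, 0, 0], [0, 0, 0.03]],
  [0.36, [0, 0, 0], [0, 0, 0]],
  [0.36, [0, 0, 0], [0, 0, 0]],
])

```text
t: 43.1
ee_pos: [594.1, 25.6, 326.0]
orientation: [2.211, 2.232, 0.0]
ft_force: [0.1, -1.1, 0.0]
width: 59.4
grasp_force: 0.0
```

```bash
python3 c.py pics/w6.png; python3 -c "
from p import *
print([slot(t) for t in (177,0,-177)])"
```

```text
t 43.1 pos [594.1  25.6 326. ] ytool deg 0.54 zt [ 0.  0. -1.] w 59.4 gf 0.0 F [ 0.1 -1.1  0. ]
white [ 331    0   94   91 8359] [652. 185.] [96. 87.] 0.9
white [  43  143   47   38 1322] [308.  63.] [51. 41.] 0.5
white [ 332  166   85   84 6939] [656.  13.] [97. 97.] 0.9
white [ 458  272   75   62 3555] [ 809. -101.] [90. 78.] 8.3
white [ 333  312   72   58 3673] [ 657. -156.] [91. 79.] 1.0
wood [  396     0   158   352 31577] (array([761.,  32.]), array([166., 391.]), 1.9)
edge line [ 2.721458e-02 -9.996296e-01  7.022700e+02  7.939741e+01] x at y=0 704.4316 yaw 1.559473 y range -156.19391 221.24297
0.73 (array([657.,  13.]), array([96., 96.]), 1.3)
0.61 (array([652., 184.]), array([96., 88.]), 0.5)
0.55 (array([ 658., -154.]), array([90., 79.]), 0.5)
[array([652.48983296, 189.77441914]), array([656.81432849,  12.82725545]), array([ 661.13882402, -164.11990824])]
```

View pics/w6.png

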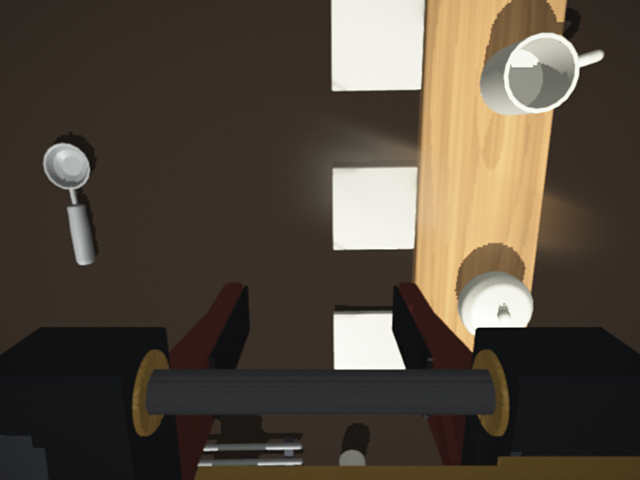

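All three coasters sit flush at px (376,45), (374,208), (365,340), within ~1 mm of their places. Final check of the jars and pot.

```bash
python3 -c "
from h import *
px,K,V=cam('scene')
for n,z in [('jar0',0),('pot',14),('cell0',6)]:
  for d in ctrl.pinpoint(n,'scene')[:4]: print(n,round(d['score'],2),np.round(d['xy']),ray(d['xy'],K,V,z))
px2,_,_=cam('side')
a=cv2.resize(np.hstack([px[170:240,370:470],px[200:300,80:180][:70]]),None,fx=4,fy=4)
b=cv2.resize(np.hstack([px2[310:410,240:340][:70+0],px2[130:200,390:490]]),None,fx=4,fy=4)
cv2.imwrite('pics/f.png',np.vstack([a,b]))"
```

```text
jar0 0.75 [419. 195.] [[429.15622225 448.21598291]]
jar0 0.6 [410. 213.] [[505.67397153 376.4341573 ]]
jar0 0.21 [412. 206.] [[477.8068781 396.8767029]]
pot 0.59 [125. 268.] [[ 477.88734125 -386.90607363]]
cell0 0.91 [398. 202.] [[451.4967207  366.00473902]]
cell0 0.75 [419. 196.] [[442.97661758 440.62199825]]
cell0 0.72 [409. 212.] [[509.46684452 369.7194674 ]]
cell0 0.61 [427. 208.] [[509.39829393 428.42094357]]
```

View pics/f.png

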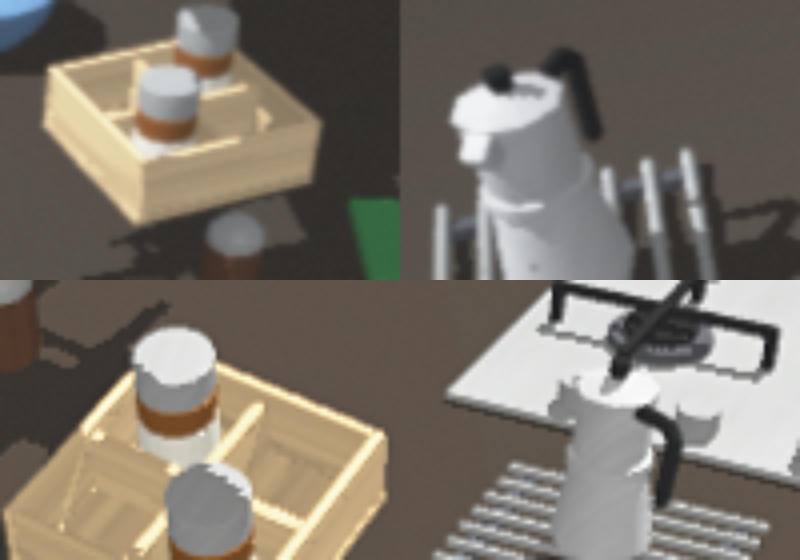

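Both jars stand upright in diagonal cells, and the pot stands upright on the rods. Handing in.

```bash
python3 -c "
from workcell import ctrl
print(ctrl.close_job())"
```

```text
the job is handed in; nothing more can be done
None
```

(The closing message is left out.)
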